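Lock the filter vessel's collar and balance the vent weight on its dome

TASK

Turn the black lock collar of the filter vessel clockwise (seen from above) until it is fully home, its white line at the red mark. Then set the brass vent weight gently on the crown of the vessel's steel dome and let go, so that it stays balanced there, level and centred. Leave the bottles and the blue rack where they stand.

Things in the scene. Friction and masses are not known exactly. Their poses are not given: they have to be found in the camera images.
- vessel: Round upright filter vessel, fixed. Origin: on its axis at the underside of its dark 110 x 110 x 10 mm base plate, z up. Aluminium cup with a flange 88 mm across, top of the flange 66 mm above the origin; above it the collar (68 to 92 mm up) and the dome. A spigot sticks out 64 mm to the vessel's +x, 40 mm up.
- collar (a joint): Angle of the black knurled lock collar, a captive cylinder 62 mm across and 24 mm high on the vessel's vertical axis: 0 = open, grows clockwise seen from above, 3.3 = locked against a hard stop, white line at the red mark. Stiff (0.25 N m), stays where left. Starts between 0 and 0.7, so it needs more than one grasp.
- collar_top (a point): On the vessel's axis, level with the collar's upper face (92 mm above the vessel's origin). The steel dome, part of a ball of 29 mm radius on the same axis, comes up through the collar. Its crown stands 12 to 22 mm above this point: this depends on the filter stack inside, is not reported and must be felt or seen. The dome is firm and does not turn or sink.
- collar_line (a point): Middle of the white line on the collar's side, 31 mm from the axis, 80 mm above the vessel's origin.
- lock_mark (a point): Red mark on top of the flange, 39.5 mm from the axis to the vessel's -x, 66 mm above its origin. A white mark on the far side shows the open position.
- vent_weight: Loose brass vent weight, about 0.2 kg: a flat disc 52 mm across and 10 mm high with a black round knob, 18 mm across and 26 mm high, on its middle; 36 mm in all. Origin at the centre of the underside, z up.
- dropper: Bystander: white reagent bottle with a blue cap, 37 mm across, 69 mm high; origin at the centre of its underside. It and the vent weight may stand in either of two places.
- media_bottle: Bystander: square clear media bottle with a white cap, 50 x 50 x 97 mm; origin at the centre of its underside.
- pcr_rack: Bystander: low blue rack, 88 x 127 x 24 mm; origin at the centre of its underside.
Not all that is in view belongs to the job. What is shaped like the vent_weight but green or purple is not meant.

How it is judged:
By the outcome, as a careful person would: the job done as asked, in the order asked, and still so for the second after the job is handed in, with the robot touching nothing.
It also fails if it takes over 72 s, if anything falls off the work surface, if the arm or the gripper's body presses on something with over 40 N, if the wrist force passes 120 N, or if a joint passes its speed limit or range.

ROBOT

A 7-joint arm with a two-finger parallel gripper is mounted at the origin on a cart in front of the work surface, level with it; the furniture and walls round the work are solid. World frame = base frame: x ahead of the robot, y to its left, z up, the work surface at z = 0. Lengths are in m, angles in rad, forces in N, time in s.
With the tool pointing down it reaches from about 0.425 to 0.875 m from the base axis. Payload 4.7 kg.
Tool frame: the origin (TCP) lies between the finger pads; the fingertips stand 19 mm ahead of it and the grasp point (between the pads) is the TCP (ctrl.tip_extent is the distance from the TCP to the fingertips, in m); z points along the fingers, y is the line along which they close (so a half turn about z gives the same grasp; the last joint's range is limited). The gripper opens to 87 mm and grips with 3 to 60 N. Pads are 19 mm wide; open, the fingers measure 117 mm over their backs; the gripper's body (75 mm by 190 mm) begins 51 mm behind the grasp point.
Start: joints at [1.221, 0.321, -0.07, 1.45, 0.023, 1.371, -0.057], TCP at [0.231, -0.607, 0.242] pointing down, gripper open.
Joint ranges: [-2.86, 2.86], [-0.3, 2.09], [-1.38, 1.24], [0.06, 2.45], [-1.56, 4.7], [0.09, 2.05], [-2.69, 2.69]. Speed limits (rad/s): [2.57, 2.57, 3.14, 3.14, 3.14, 3.14, 3.14].

INTERFACE

Orientations are given as a rotation vector (axis times angle).
In Python, from bench import ctrl gives the robot as it stands.
- The arm moves only by the shell command python3 -m crank 'ROWS' [OPENING] [FORCE]. ROWS is JSON, a list of rows, each an object of numbers: "tx", "ty", "tz": the shift along the tool's x, y, z in mm; "turn": the turn about the tool's z in units of 5 degrees (1.0 is 5 degrees). In form: [{"tx": .., "ty": .., "tz": .., "turn": ..}, ...]. A call has 1 to 5 rows; each row is the pose to reach, as a shift and turn from the pose commanded when the call began, along the tool's axes at that moment; what a row does not reach only later rows make up. A row lasts 1/8 s, in which the tool goes at most 62.5 mm and 10.7 degrees, less where a joint would pass 70% of its speed; a pose out of reach is approached as far as the arm can. A call with a gripper value outside its range is refused whole. OPENING is the finger opening in mm, from 0 to 87, set as the call begins (- or left out, the last holds). The fingers move at their own pace and stop on an object; FORCE is the grip in N (left out, the last holds). Time passes only in rows, so rows that repeat a pose let the fingers close. It gives the time, the measured TCP pose, the force, the opening and the grip force at its end, in the units of the state.
- ctrl.get_state(): the state, without advancing time (a new reading comes with each control period).
- ctrl.get_image(name): name is "scene" or "top"; returns (picture, depth): 400x640x3 uint8, red, green, blue; 400x640 float32, m along the optical axis (not along the pixel's ray), 0 where there is no reading.
- ctrl.camera_model(name): a dict with "intrinsics" (3x3 intrinsics, pixels), "origin" and "orientation" of the camera in the world. Camera axes: x right, y down, z forward; pixel columns grow to the right and rows downward; lengths in m; the calibration is good to about 2 mm. A picture is of the moment at which its call begins. camera_model takes no time and is no camera call.
- ctrl.close_job(): hands the job in; it is judged then, once.
Trained networks look in the newest picture that a camera, given by its name, has taken for a name from the list of things; names that differ only in an ending like _2 or _b are one class to them, and where a whole thing is asked for, a point or a joint stands for the part that bears it (a point fixed in the world has none). Each returns a list of dicts, best first, with "confidence" (0 to 1); they miss things now and then, are a little off and sometimes report something else, mostly with a low value. They report only what shows in the picture. A call takes as long as a camera call. They do not tell look-alikes from the thing itself.
- ctrl.recognise(camera, query): "xyz" ([x, y, z] in m, in world coordinates, good to about 4 mm: the middle of the surface that is visible of it).
- ctrl.mark_of(camera, query): "xyz" ([x, y, z] in m, in world coordinates, good to about 4 mm: a listed point, or the origin of a listed thing).
The state is a dict: "time": time; "joint_positions": joint angles; "qd": joint speeds; "joint_torque": joint torques, N m; "position": TCP position; "tool_rot": TCP orientation; "ft_force": force on the tool from outside, world axes, zero at the start; "torque": the same for the moment, N m; "grip_width": opening from 0.0 (shut) to 1.0 (fully open); "grip_force": force on a finger pad.
Only numpy, scipy, OpenCV 4.12 (cv2) and the standard library are available. Lean on these libraries where they do the work, as an engineer would, in place of code of your own. Each camera call takes 0.05 s, during which the arm holds its last target. There are 200 camera calls.

## Working session

There is one attempt and no reset: what is moved stays moved. The work goes in short steps, Python scripts to look and compute and a shell command to move; the robot and the scene stay as the last step left them, time stands still between calls to the robot, and variables do not carry over. Pictures are saved under pics/ and viewed, at most 10 in all, crops included, and the job is handed in when it is done.

```bash
mkdir -p pics; cat > h.py <<'E'
import numpy as np, cv2
from bench import ctrl
from scipy.spatial.transform import Rotation as R
def cam(n):
    m=ctrl.camera_model(n); K=np.array(m["intrinsics"]); o=np.array(m["origin"]); q=np.array(m["orientation"],float)
    Rm=q if q.shape==(3,3) else (R.from_rotvec(q).as_matrix() if q.size==3 else R.from_quat(q).as_matrix())
    return K,o,Rm
def cloud(n,d):
    K,o,Rm=cam(n); v,u=np.mgrid[:d.shape[0],:d.shape[1]]
    p=np.stack([(u-K[0,2])/K[0,0]*d,(v-K[1,2])/K[1,1]*d,d],-1)
    return p@Rm.T+o
def proj(n,p):
    K,o,Rm=cam(n); c=(np.array(p)-o)@Rm; return (K@(c/c[2]))[:2]
def save(n,f):
    im,d=ctrl.get_image(n); cv2.imwrite(f,im[...,::-1]); return im,d
E
python3 - <<'E'
from h import *
print(ctrl.get_state()); 
for n in("scene","top"):
    print(n,ctrl.camera_model(n))
    im,d=save(n,f"pics/{n}0.png"); np.savez(f"{n}0.npz",im=im,d=d)
    for q in("vessel","collar_top","collar_line","lock_mark","vent_weight","dropper","media_bottle","pcr_rack"):
        print(n,q,[(np.round(r["xyz"],4).tolist(),round(r["confidence"],2),proj(n,r["xyz"]).round().tolist()) for r in ctrl.mark_of(n,q)][:4])
print(ctrl.get_state()["time"])
E
```

```text
{'time': 0.0, 'joint_positions': array([ 1.22111768,  0.32181129, -0.07012456,  1.45165701,  0.02264921,
        1.3707736 , -0.05690047]), 'qd': array([-4.90361635e-05, -1.79003027e-04, -9.30884154e-04,  8.50954067e-05,
       -3.85034396e-04,  3.44431753e-04,  7.86425484e-04]), 'joint_torque': array([-9.14632728e-04, -4.91288280e+01, -4.04120665e-01, -3.12534535e+01,
       -6.41111028e-02,  4.37076890e-02,  1.39880594e-04]), 'position': array([ 0.23105961, -0.60700862,  0.24047843]), 'tool_rot': array([-3.08797332e+00, -5.68069922e-01,  7.31124304e-04]), 'ft_force': array([ 0.60774386, -0.36734834, -0.3390915 ]), 'torque': array([ 0.00297391, -0.06291152, -0.02334888]), 'grip_force': 0.0, 'grip_width': 0.9981344904978726}
scene {'intrinsics': array([[416.72845087,   0.        , 319.54672696],
       [  0.        , 416.72845087, 202.3846381 ],
       [  0.        ,   0.        ,   1.        ]]), 'origin': array([0.1127731 , 0.5119551 , 0.77196944]), 'orientation': array([-0.80992349,  2.49973484, -1.14654514])}
scene vessel [([0.5626, 0.0115, 0.0024], 0.59, [297.0, 265.0])]
scene c
[... 1002 characters left out ...]
024], 0.63, [262.0, 208.0]), ([0.727, -0.0447, -0.0004], 0.41, [287.0, 142.0])]
top collar_top [([0.5661, 0.0079, 0.0909], 0.61, [257.0, 199.0])]
top collar_line [([0.5912, 0.0108, 0.0835], 0.51, [257.0, 188.0])]
top lock_mark [([0.5231, 0.01, 0.0658], 0.73, [257.0, 220.0])]
top vent_weight [([0.5614, -0.3294, -0.004], 0.93, [402.0, 211.0]), ([0.5253, -0.4216, -0.0011], 0.93, [440.0, 227.0]), ([0.6359, -0.2419, -0.0022], 0.92, [366.0, 180.0]), ([0.6657, -0.3404, 0.0035], 0.76, [406.0, 169.0])]
top dropper [([0.4286, -0.3411, -0.0016], 0.82, [407.0, 266.0])]
top media_bottle [([0.7296, -0.0427, -0.0023], 0.63, [286.0, 141.0])]
top pcr_rack [([0.6885, 0.1393, -0.001], 0.6, [212.0, 155.0])]
0.9
```

View pics/scene0.png

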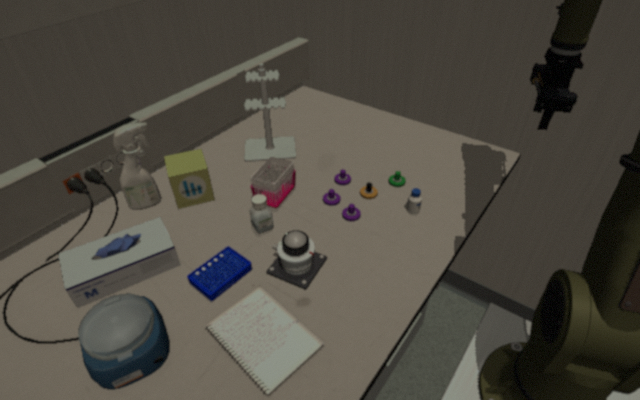

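View pics/top0.png

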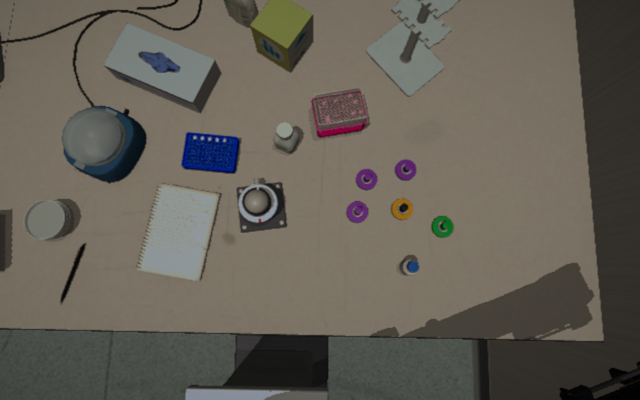

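```bash
python3 - <<'E'
from h import *
A=np.load("top0.npz"); B=np.load("scene0.npz")
def crop(a,u,v,r=28): return cv2.resize(a["im"][v-r:v+r,u-r:u+r,::-1],(390,290) if 0 else (290,290),interpolation=cv2.INTER_CUBIC)
t=np.hstack([crop(A,261,205),crop(A,402,209)]); s=np.hstack([crop(B,296,250),crop(B,368,191)])
m=np.vstack([t,s]); cv2.imwrite("pics/crop.png",np.clip(m*1.5,0,255).astype(np.uint8))
for n,a in(("top",A),("scene",B)):
    P=cloud(n,a["d"]); im=a["im"]
    v=np.linalg.norm(P[...,:2]-[.5615,.0105],axis=-1)
    dm=(v<.035)&(P[...,2]>.07)
    q=P[dm]; print(n,"vessel n",len(q),"max z",np.sort(q[:,2])[-6:].round(4))
    # sphere fit with R=29mm on points above .094
    from scipy.optimize import least_squares
    q=q[q[:,2]>.096]; 
    f=least_squares(lambda c:np.linalg.norm(q-c,axis=1)-.029,[.56,.01,.08],loss="soft_l1",f_scale=.002); print(" dome centre",f.x.round(4),"crown",(f.x[2]+.029).round(4),"rms",np.sqrt(2*f.cost/len(q)).round(4),len(q))
    fl=P[(v>.036)&(v<.043)&(P[...,2]>.05)&(P[...,2]<.08)]; print(" flange z",np.median(fl[:,2]).round(4),fl[:,:2].mean(0).round(4))
    w=np.linalg.norm(P[...,:2]-[.565,-.329],axis=-1)<.04
    z=P[...,2]; k=w&(z>.004); k1=w&(z>.02)
    print(" weight xy",P[k][:,:2].mean(0).round(4),"mid",((P[k].max(0)+P[k].min(0))/2).round(4),"knob",P[k1][:,:2].mean(0).round(4),"ztop",np.sort(z[k])[-5:].round(4),"disc",np.median(z[k&(z<.018)]).round(4),"table",np.median(z[w&(z<.003)]).round(4))
E
```

```text
top vessel n 675 max z [0.1086 0.1087 0.1088 0.1088 0.109  0.1096]
 dome centre [0.5612 0.0095 0.0781] crown 0.1071 rms 0.0011 326
 flange z 0.0651 [0.5601 0.0094]
 weight xy [ 0.5642 -0.3272] mid [ 0.5674 -0.3266  0.0215] knob [ 0.5643 -0.3277] ztop [0.0373 0.0374 0.0375 0.0387 0.0388] disc 0.0088 table -0.0011
scene vessel n 580 max z [0.108  0.1081 0.1082 0.1083 0.1083 0.1085]
 dome centre [0.5627 0.012  0.0785] crown 0.1075 rms 0.0011 228
 flange z 0.0655 [0.5483 0.0245]
 weight xy [ 0.5636 -0.3211] mid [ 0.5662 -0.3261  0.0218] knob [ 0.5644 -0.3221] ztop [0.0363 0.0368 0.037  0.0379 0.0394] disc 0.009 table -0.0007
```

View pics/crop.png

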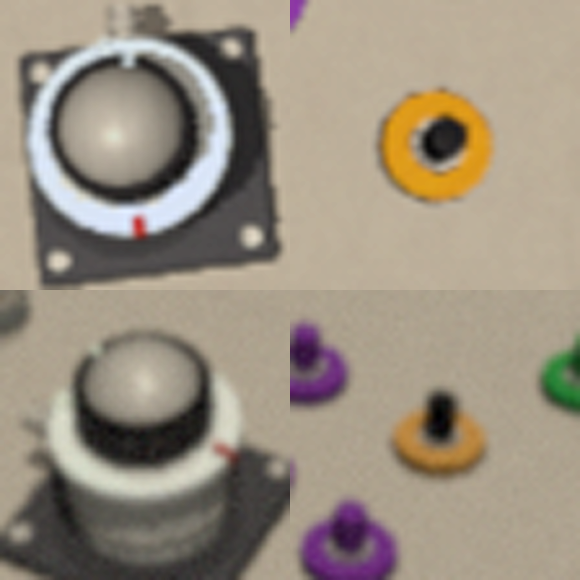

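Candidates for the weight, by top-image pixel: purple at (366,180), (405,170) and (357,212), green at (442,226), and brass/orange with a black knob at (402,209). Only the last fits the description, and both crops confirm it. In the top crop the white collar line is on the far side (px 258,188) and the red mark on the near side (px 260,221). The dome crown is at z≈0.107.

```bash
cat >> h.py <<'E'
def to(x,y,z,zdir=None):
    s=ctrl.get_state(); T=R.from_rotvec(s["tool_rot"]).as_matrix()
    d=T.T@(np.array([x,y,z])-s["position"])*1000
    print("t",round(s["time"],2),"shift tx ty tz",d.round(1),"pos",s["position"].round(4),"yaw x-axis",np.degrees(np.arctan2(T[1,0],T[0,0])).round(1),"tilt",np.degrees(np.arccos(-T[2,2])).round(2),"j",s["joint_positions"].round(2),"F",s["ft_force"].round(1),"w",round(s["grip_width"]*87,1),"gf",round(s["grip_force"],1))
E
python3 - <<'E'
from h import *
to(.562,.0105,.21)
K,o,Rm=cam("top")
for nm,u,v,z in(("line",257.7,188.2,.085),("mark",260,220.8,.066)):
    r=Rm@np.linalg.solve(K,[u,v,1]); p=o+r*(z-o[2])/r[2]; print(nm,p.round(4),np.degrees(np.arctan2(p[1]-.0105,p[0]-.562)).round(1))
E
```

```text
t 0.9 shift tx ty tz [ 529.  -459.8   31.5] pos [ 0.2313 -0.6075  0.2416] yaw x-axis 20.8 tilt 0.01 j [ 1.22  0.32 -0.07  1.45  0.02  1.37 -0.06] F [ 0.7  0.4 -0.2] w 86.8 gf 0.0
line [0.591  0.0088 0.085 ] -3.3
mark [0.5207 0.0029 0.066 ] -169.5
```

```bash
python3 -m crank '[{"tx":46,"ty":-40,"tz":0,"turn":-2},{"tx":92,"ty":-80,"tz":0,"turn":-4},{"tx":138,"ty":-120,"tz":0,"turn":-6},{"tx":184,"ty":-160,"tz":0,"turn":-8},{"tx":230,"ty":-200,"tz":0,"turn":-10}]' 87; python3 -c "
from h import *
to(.562,.0105,.21)"
```

```text
time: 1.52
position: [0.3758, -0.3369, 0.2419]
tool_rot: [2.554, 1.827, -0.0]
ft_force: [0.4, 1.0, 0.4]
grip_width: 1.003
grip_force: 0.0
t 1.52 shift tx ty tz [388.9  64.   31.7] pos [ 0.3758 -0.3369  0.2419] yaw x-axis 71.2 tilt 0.07 j [ 1.01  0.03 -0.34  1.79  0.01  1.32  0.34] F [0.4 1.  0.4] w 87.3 gf 0.0
```

```bash
python3 -m crank '[{"tx":58,"ty":10,"tz":0,"turn":-2},{"tx":116,"ty":20,"tz":0,"turn":-4},{"tx":174,"ty":30,"tz":0,"turn":-6},{"tx":232,"ty":40,"tz":0,"turn":-8},{"tx":290,"ty":48,"tz":0,"turn":-10}]' 87; python3 -c "
from h import *
to(.562,.0105,.15)"
```

```text
time: 2.15
position: [0.5163, -0.079, 0.242]
tool_rot: [1.543, 2.735, -0.0]
ft_force: [0.8, -0.3, -0.1]
grip_width: 0.998
grip_force: 0.0
t 2.15 shift tx ty tz [53.1 85.3 92. ] pos [ 0.5163 -0.079   0.242 ] yaw x-axis 121.2 tilt 0.08 j [ 0.71  0.08 -0.64  1.75  0.05  1.33  0.6 ] F [ 0.8 -0.3 -0.1] w 86.8 gf 0.0
```

```bash
python3 -m crank '[{"tx":20,"ty":32,"tz":0,"turn":-2},{"tx":40,"ty":64,"tz":0,"turn":-4},{"tx":53,"ty":85,"tz":20,"turn":-6},{"tx":53,"ty":85,"tz":50,"turn":-8},{"tx":53,"ty":85,"tz":90,"turn":-10}]' 87; python3 -c "
from h import *
to(.562,.0105,.09)"
```

```text
time: 2.78
position: [0.5623, 0.009, 0.1515]
tool_rot: [0.24, 3.13, -0.0]
ft_force: [-0.7, -0.3, -0.1]
grip_width: 0.999
grip_force: 0.0
t 2.77 shift tx ty tz [ 0.7  1.4 61.5] pos [0.5623 0.009  0.1515] yaw x-axis 171.2 tilt 0.15 j [ 0.61  0.28 -0.78  1.77  0.21  1.18  1.19] F [-0.7 -0.3 -0.1] w 86.9 gf 0.0
```

```bash
python3 -m crank '[{"tx":0.7,"ty":1.4,"tz":0,"turn":-2},{"tx":0.7,"ty":1.4,"tz":15,"turn":-4},{"tx":0.7,"ty":1.4,"tz":30,"turn":-6},{"tx":0.7,"ty":1.4,"tz":46,"turn":-7},{"tx":0.7,"ty":1.4,"tz":61,"turn":-7}]' 87; python3 -c "
from h import *
to(.562,.0105,.09)"
```

```text
time: 3.4
position: [0.561, 0.0098, 0.09]
tool_rot: [-0.7, 3.062, -0.0]
ft_force: [0.7, 1.0, 0.7]
grip_width: 1.004
grip_force: 0.0
t 3.4 shift tx ty tz [-1.2  0.2 -0. ] pos [0.561  0.0098 0.09  ] yaw x-axis -154.2 tilt 0.01 j [ 0.65  0.38 -0.84  1.82  0.32  1.08  1.71] F [0.7 1.  0.7] w 87.4 gf 0.0
```

```bash
python3 -m crank '[{"tx":-1,"ty":0,"tz":0,"turn":0},{"tx":-1,"ty":0,"tz":0,"turn":0},{"tx":-1,"ty":0,"tz":0,"turn":0},{"tx":-1,"ty":0,"tz":0,"turn":0},{"tx":-1,"ty":0,"tz":0,"turn":0}]' 58 35; python3 -c "
from h import *
to(.562,.0105,.09)"
```

```text
time: 4.03
position: [0.5626, 0.0099, 0.0912]
tool_rot: [-0.701, 3.061, -0.002]
ft_force: [1.0, -1.5, 2.4]
grip_width: 0.705
grip_force: 35.0
t 4.03 shift tx ty tz [0.3 0.8 1.2] pos [0.5626 0.0099 0.0912] yaw x-axis -154.2 tilt 0.12 j [ 0.65  0.38 -0.84  1.82  0.32  1.08  1.71] F [ 1.  -1.5  2.4] w 61.3 gf 35.0
```

```bash
python3 -m crank '[{"tx":0,"ty":0,"tz":0,"turn":1},{"tx":0,"ty":0,"tz":0,"turn":2.5},{"tx":0,"ty":0,"tz":0,"turn":4},{"tx":0,"ty":0,"tz":0,"turn":5.5},{"tx":0,"ty":0,"tz":0,"turn":7}]'; python3 -c "
from h import *
to(.562,.0105,.09);print(ctrl.get_state()['torque'])"
```

```text
time: 4.65
position: [0.5626, 0.0101, 0.0912]
tool_rot: [0.257, 3.129, -0.001]
ft_force: [2.3, -1.7, 0.9]
grip_width: 0.706
grip_force: 35.0
t 4.65 shift tx ty tz [0.6 0.3 1.2] pos [0.5626 0.0101 0.0912] yaw x-axis 170.6 tilt 0.12 j [ 0.56  0.35 -0.73  1.82  0.26  1.07  1.14] F [ 2.3 -1.7  0.9] w 61.5 gf 35.0
[-0.24499101 -0.43520867  0.27491901]
```

Torque about z is 0.27 N m, so the collar is turning with the grip. Continuing.

```bash
python3 -m crank '[{"tx":0,"ty":0,"tz":0,"turn":1.6},{"tx":0,"ty":0,"tz":0,"turn":3.2},{"tx":0,"ty":0,"tz":0,"turn":4.8},{"tx":0,"ty":0,"tz":0,"turn":6.4},{"tx":0,"ty":0,"tz":0,"turn":8}]'; python3 -m crank '[{"tx":0,"ty":0,"tz":0,"turn":1.6},{"tx":0,"ty":0,"tz":0,"turn":3.2},{"tx":0,"ty":0,"tz":0,"turn":4.8},{"tx":0,"ty":0,"tz":0,"turn":6.4},{"tx":0,"ty":0,"tz":0,"turn":8}]'; python3 -c "
from h import *
to(.562,.0105,.09);print(ctrl.get_state()['torque'])"
```

```text
time: 5.28
position: [0.5627, 0.0102, 0.0912]
tool_rot: [1.311, 2.852, 0.0]
ft_force: [3.0, -1.6, 1.5]
grip_width: 0.701
grip_force: 35.0
time: 5.9
position: [0.5629, 0.0103, 0.0912]
tool_rot: [2.208, 2.232, 0.002]
ft_force: [2.5, -1.1, 0.6]
grip_width: 0.706
grip_force: 35.0
t 5.9 shift tx ty tz [ 0.2 -0.9  1.2] pos [0.5629 0.0103 0.0912] yaw x-axis 90.6 tilt 0.15 j [ 0.38  0.3  -0.51  1.83  0.17  1.05 -0.19] F [ 2.5 -1.1  0.6] w 61.4 gf 35.0
[-0.35707624 -0.43246005  0.27050729]
```

```bash
python3 -m crank '[{"tx":0,"ty":0,"tz":0,"turn":1.4},{"tx":0,"ty":0,"tz":0,"turn":2.8},{"tx":0,"ty":0,"tz":0,"turn":4.2},{"tx":0,"ty":0,"tz":0,"turn":5.6},{"tx":0,"ty":0,"tz":0,"turn":7}]'; python3 -c "
from h import *
to(.562,.0105,.09);print(ctrl.get_state()['torque'])
im,d=save('scene','pics/s1.png')
c=proj('scene',[.5626,.0102,.09]).astype(int);print(c)
cv2.imwrite('pics/s1c.png',cv2.resize(np.clip(im[c[1]-45:c[1]+45,c[0]-60:c[0]+60,::-1]*1.5,0,255).astype(np.uint8),(720,540),interpolation=cv2.INTER_CUBIC))"
```

```text
time: 6.52
position: [0.563, 0.0102, 0.0912]
tool_rot: [2.777, 1.465, 0.004]
ft_force: [3.2, -1.7, 0.8]
grip_width: 0.708
grip_force: 35.0
t 6.53 shift tx ty tz [-0.4 -1.   1.2] pos [0.563  0.0102 0.0912] yaw x-axis 55.6 tilt 0.16 j [ 0.3   0.29 -0.42  1.83  0.14  1.05 -0.77] F [ 3.2 -1.7  0.8] w 61.6 gf 35.0
[-0.26170251 -0.46468193  0.27629153]
[295 239]
```

View pics/s1c.png

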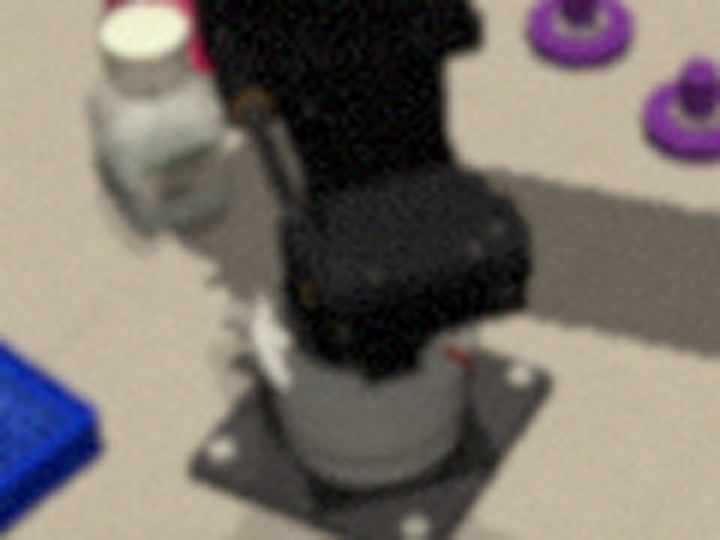

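The gripper sits over the collar and hides the white line; only the red mark shows (crop px 458,355). I'll feel for the stop in small steps.

```bash
for i in 1; do python3 -m crank '[{"tx":0,"ty":0,"tz":0,"turn":0.4},{"tx":0,"ty":0,"tz":0,"turn":0.8},{"tx":0,"ty":0,"tz":0,"turn":1.2},{"tx":0,"ty":0,"tz":0,"turn":1.6},{"tx":0,"ty":0,"tz":0,"turn":2}]' >/dev/null; python3 -c "
from h import *
to(.562,.0105,.09);print(ctrl.get_state()['torque'])"; done
python3 -m crank '[{"tx":0,"ty":0,"tz":0,"turn":0.4},{"tx":0,"ty":0,"tz":0,"turn":0.8},{"tx":0,"ty":0,"tz":0,"turn":1.2}]' >/dev/null; python3 -c "
from h import *
to(.562,.0105,.09);print(ctrl.get_state()['torque'])"
```

```text
t 7.2 shift tx ty tz [-0.5 -1.   1.2] pos [0.563  0.0102 0.0912] yaw x-axis 45.8 tilt 0.16 j [ 0.28  0.29 -0.4   1.83  0.13  1.05 -0.94] F [ 4.6 -2.4  1.6] w 61.4 gf 35.0
[-0.37066585 -0.97188735  0.26186992]
t 7.58 shift tx ty tz [-0.6 -0.9  1.2] pos [0.5631 0.0102 0.0912] yaw x-axis 39.8 tilt 0.17 j [ 0.27  0.28 -0.38  1.83  0.12  1.04 -1.04] F [ 5.  -1.7  1.4] w 61.5 gf 35.0
[-0.34616189 -1.01234711  0.26654348]
```

```bash
python3 -m crank '[{"tx":0,"ty":0,"tz":0,"turn":0.3},{"tx":0,"ty":0,"tz":0,"turn":0.6},{"tx":0,"ty":0,"tz":0,"turn":0.9},{"tx":0,"ty":0,"tz":0,"turn":1.2}]' >/dev/null; python3 -c "
from h import *
to(.562,.0105,.09);print(ctrl.get_state()['torque'])"
python3 -m crank '[{"tx":0,"ty":0,"tz":0,"turn":0.3},{"tx":0,"ty":0,"tz":0,"turn":0.6},{"tx":0,"ty":0,"tz":0,"turn":0.9},{"tx":0,"ty":0,"tz":0,"turn":1.2}]' >/dev/null; python3 -c "
from h import *
to(.562,.0105,.09);print(ctrl.get_state()['torque'])"
```

```text
t 8.07 shift tx ty tz [-1.9 -0.9  1.3] pos [0.5641 0.0108 0.0913] yaw x-axis 34.1 tilt 0.31 j [ 0.26  0.28 -0.37  1.83  0.12  1.04 -1.14] F [ 7.7 -2.5 -0.5] w 61.2 gf 35.0
[-0.49957449 -1.34488843  1.41485162]
t 8.57 shift tx ty tz [-1.9 -0.8  1.5] pos [0.5641 0.0107 0.0915] yaw x-axis 28.1 tilt 0.32 j [ 0.24  0.28 -0.36  1.83  0.11  1.04 -1.24] F [ 7.5 -2.2 -0.3] w 61.2 gf 35.0
[-0.46658244 -1.37913299  1.51251381]
```

Torque jumped to 1.4 N m after about 169° (166° predicted), so this is the hard stop. Releasing and checking.

```bash
python3 -m crank '[{"tx":0,"ty":0,"tz":0,"turn":0},{"tx":0,"ty":0,"tz":0,"turn":0},{"tx":0,"ty":0,"tz":0,"turn":0},{"tx":0,"ty":0,"tz":-30,"turn":0},{"tx":0,"ty":0,"tz":-80,"turn":0}]' 87; python3 -c "
from h import *
to(.5645,-.3265,.18)"
```

```text
time: 9.2
position: [0.5597, 0.0105, 0.1691]
tool_rot: [-3.047, -0.756, 0.009]
ft_force: [1.6, 0.1, -0.3]
grip_width: 0.997
grip_force: 0.0
t 9.2 shift tx ty tz [-153.2  300.2  -11.1] pos [0.5597 0.0105 0.1691] yaw x-axis 27.9 tilt 0.34 j [ 0.26  0.2  -0.36  1.76  0.08  1.2  -1.21] F [ 1.6  0.1 -0.3] w 86.7 gf 0.0
```

```bash
python3 -m crank '[{"tx":-25,"ty":50,"tz":-10,"turn":0},{"tx":-52,"ty":102,"tz":-10,"turn":0},{"tx":-79,"ty":154,"tz":-10,"turn":0},{"tx":-106,"ty":206,"tz":-10,"turn":0},{"tx":-133,"ty":258,"tz":-10,"turn":0}]' 87; python3 -c "
from h import *
to(.5645,-.3265,.10)
ims=[]
for n in('scene','top'):
    im,d=ctrl.get_image(n)
    c=proj(n,[.562,.0102,.08]).astype(int)
    ims.append(cv2.resize(np.clip(im[c[1]-28:c[1]+28,c[0]-28:c[0]+28,::-1]*1.5,0,255).astype(np.uint8),(400,400),interpolation=cv2.INTER_CUBIC))
    for q in ('collar_line','lock_mark','collar_top'): print(n,q,[(np.round(r['xyz'],4),round(r['confidence'],2)) for r in ctrl.mark_of(n,q)][:2])
cv2.imwrite('pics/c2.png',np.hstack(ims))"
```

```text
time: 9.82
position: [0.5642, -0.2811, 0.1803]
tool_rot: [-3.048, -0.756, 0.001]
ft_force: [0.4, 0.1, 0.0]
grip_width: 0.998
grip_force: 0.0
t 9.82 shift tx ty tz [-20.9  40.3  80.2] pos [ 0.5642 -0.2811  0.1803] yaw x-axis 27.9 tilt 0.06 j [ 0.57  0.32 -0.18  1.58  0.06  1.25 -0.71] F [0.4 0.1 0. ] w 86.8 gf 0.0
scene collar_line [(array([0.5305, 0.0082, 0.0829]), 0.82)]
scene lock_mark [(array([0.5229, 0.0043, 0.0694]), 0.96), (array([0.5619, 0.0118, 0.0931]), 0.47)]
scene collar_top [(array([0.5627, 0.0098, 0.0967]), 0.54)]
top collar_line [(array([0.5304, 0.0063, 0.0835]), 0.59)]
top lock_mark [(array([0.5247, 0.0055, 0.0645]), 0.63)]
top collar_top [(array([0.5637, 0.0119, 0.0936]), 0.52)]
```

View pics/c2.png

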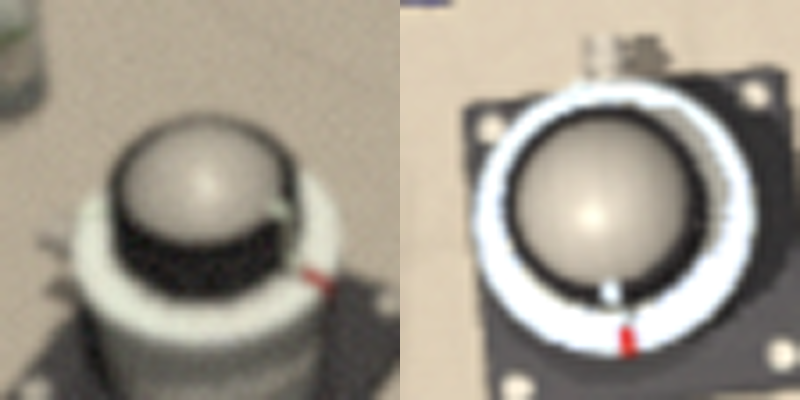

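Both views show the white line at the red mark (top crop: line 611,292; mark 628,342), so the collar is home. While gripped, the wrist put the vessel axis at (0.5628, 0.0102). Next is the weight: I'll close on the knob twice, 90° apart, to centre it.

```bash
python3 -m crank '[{"tx":-21,"ty":40,"tz":0,"turn":0},{"tx":-21,"ty":40,"tz":30,"turn":0},{"tx":-21,"ty":40,"tz":70,"turn":0},{"tx":-21,"ty":40,"tz":110,"turn":0},{"tx":-21,"ty":40,"tz":130,"turn":0}]' 60; python3 -c "
from h import *
to(.5645,-.3265,.032)"
```

```text
time: 10.85
position: [0.564, -0.3228, 0.0483]
tool_rot: [-3.046, -0.758, 0.004]
ft_force: [-0.7, -0.8, -0.5]
grip_width: 0.695
grip_force: 0.0
t 10.85 shift tx ty tz [-1.3  3.5 16.3] pos [ 0.564  -0.3228  0.0483] yaw x-axis 28.0 tilt 0.2 j [ 0.6   0.48 -0.15  1.64  0.08  1.03 -0.66] F [-0.7 -0.8 -0.5] w 60.5 gf 0.0
```

```bash
python3 -m crank '[{"tx":-1.3,"ty":3.2,"tz":0,"turn":0},{"tx":-1.3,"ty":3.2,"tz":8,"turn":0},{"tx":-1.3,"ty":3.2,"tz":16,"turn":0},{"tx":-1.3,"ty":3.2,"tz":16,"turn":0}]' 60; python3 -m crank '[{"tx":0,"ty":0,"tz":0,"turn":0},{"tx":0,"ty":0,"tz":0,"turn":0},{"tx":0,"ty":0,"tz":0,"turn":0},{"tx":0,"ty":0,"tz":0,"turn":0},{"tx":0,"ty":0,"tz":0,"turn":0}]' 10 5;  python3 -c "
from h import *
to(.5645,-.3265,.032)"
```

```text
time: 11.35
position: [0.5649, -0.3283, 0.0344]
tool_rot: [-3.049, -0.756, 0.001]
ft_force: [0.7, -0.4, 0.4]
grip_width: 0.695
grip_force: 0.0
time: 11.98
position: [0.5652, -0.3285, 0.0346]
tool_rot: [3.049, 0.756, 0.0]
ft_force: [0.8, -0.7, -1.0]
grip_width: 0.212
grip_force: 0.7
t 11.97 shift tx ty tz [ 0.3 -2.1  2.6] pos [ 0.5652 -0.3285  0.0346] yaw x-axis 27.8 tilt 0.02 j [ 0.6   0.5  -0.15  1.64  0.08  1.   -0.66] F [ 0.8 -0.7 -1. ] w 18.4 gf 0.7
```

```bash
python3 -m crank '[{"tx":0,"ty":0,"tz":0,"turn":0},{"tx":0,"ty":0,"tz":0,"turn":0},{"tx":0,"ty":0,"tz":0,"turn":0}]' 10 8;  python3 -m crank '[{"tx":0,"ty":0,"tz":0,"turn":0},{"tx":0,"ty":0,"tz":0,"turn":0},{"tx":0,"ty":0,"tz":0,"turn":-2},{"tx":0,"ty":0,"tz":0,"turn":-4},{"tx":0,"ty":0,"tz":0,"turn":-6}]' 50;  python3 -m crank '[{"tx":0,"ty":0,"tz":0,"turn":-2},{"tx":0,"ty":0,"tz":0,"turn":-4},{"tx":0,"ty":0,"tz":0,"turn":-6},{"tx":0,"ty":0,"tz":0,"turn":-8},{"tx":0,"ty":0,"tz":0,"turn":-10}]'; python3 -m crank '[{"tx":0,"ty":0,"tz":0,"turn":-2},{"tx":0,"ty":0,"tz":0,"turn":-2},{"tx":0,"ty":0,"tz":0,"turn":-2}]';python3 -c "
from h import *
to(.5645,-.3265,.032)"
```

```text
time: 12.35
position: [0.5652, -0.3286, 0.0346]
tool_rot: [3.049, 0.756, 0.0]
ft_force: [0.7, -0.7, 0.4]
grip_width: 0.201
grip_force: 8.0
time: 12.98
position: [0.5651, -0.3282, 0.0345]
tool_rot: [-2.745, -1.527, 0.0]
ft_force: [-0.3, -0.0, 0.3]
grip_width: 0.562
grip_force: 0.0
time: 13.6
position: [0.565, -0.3283, 0.0345]
tool_rot: [-1.843, -2.544, 0.0]
ft_force: [-0.5, 1.0, -0.6]
grip_width: 0.575
grip_force: 0.0
time: 13.98
position: [0.5651, -0.3284, 0.0345]
tool_rot: [-1.626, -2.688, 0.0]
ft_force: [-0.1, 0.5, -0.8]
grip_width: 0.572
grip_force: 0.0
t 13.97 shift tx ty tz [2.  0.4 2.5] pos [ 0.5651 -0.3284  0.0345] yaw x-axis 117.7 tilt 0.01 j [ 0.83  0.54 -0.45  1.63  0.26  1.03  0.78] F [-0.1  0.5 -0.8] w 49.8 gf 0.0
```

```bash
python3 -m crank '[{"tx":0,"ty":0,"tz":0,"turn":0},{"tx":0,"ty":0,"tz":0,"turn":0},{"tx":0,"ty":0,"tz":0,"turn":0},{"tx":0,"ty":0,"tz":0,"turn":0},{"tx":0,"ty":0,"tz":0,"turn":0}]' 10 15; python3 -m crank '[{"tx":0,"ty":0,"tz":0,"turn":0},{"tx":0,"ty":0,"tz":-10,"turn":0},{"tx":0,"ty":0,"tz":-40,"turn":0},{"tx":0,"ty":0,"tz":-90,"turn":0},{"tx":0,"ty":0,"tz":-140,"turn":0}]' 10 15; python3 -c "
from h import *
to(.5628,.0102,.175)"
```

```text
time: 14.6
position: [0.5654, -0.3283, 0.0346]
tool_rot: [1.621, 2.69, 0.0]
ft_force: [0.2, 0.6, -0.5]
grip_width: 0.198
grip_force: 15.0
time: 15.22
position: [0.5645, -0.3283, 0.1759]
tool_rot: [-1.621, -2.69, 0.0]
ft_force: [0.9, 0.1, -2.5]
grip_width: 0.203
grip_force: 15.0
t 15.22 shift tx ty tz [300.1 156.6   1. ] pos [ 0.5645 -0.3283  0.1759] yaw x-axis 117.8 tilt 0.07 j [ 0.86  0.41 -0.49  1.51  0.19  1.27  0.84] F [ 0.9  0.1 -2.5] w 17.7 gf 15.0
```

```bash
python3 -m crank '[{"tx":30,"ty":15.6,"tz":0,"turn":0},{"tx":75,"ty":39,"tz":0,"turn":0},{"tx":125,"ty":65,"tz":0,"turn":0},{"tx":175,"ty":91,"tz":0,"turn":0},{"tx":220,"ty":115,"tz":0,"turn":0}]'; python3 -m crank '[{"tx":35,"ty":18,"tz":0,"turn":0},{"tx":60,"ty":31,"tz":0,"turn":0},{"tx":75,"ty":39,"tz":0,"turn":0},{"tx":80,"ty":41.6,"tz":0,"turn":0},{"tx":80,"ty":41.6,"tz":0,"turn":0}]'; python3 -c "
from h import *
to(.5628,.0102,.145)"
```

```text
time: 15.85
position: [0.5635, -0.078, 0.175]
tool_rot: [1.621, 2.691, -0.001]
ft_force: [0.0, 0.5, -1.9]
grip_width: 0.202
grip_force: 15.0
time: 16.48
position: [0.5635, 0.0091, 0.1745]
tool_rot: [1.623, 2.69, -0.001]
ft_force: [0.5, -1.4, -2.6]
grip_width: 0.202
grip_force: 15.0
t 16.48 shift tx ty tz [ 1.4 -0.1 29.5] pos [0.5635 0.0091 0.1745] yaw x-axis 117.8 tilt 0.04 j [ 0.52  0.24 -0.67  1.74  0.16  1.22  0.3 ] F [ 0.5 -1.4 -2.6] w 17.5 gf 15.0
```

```bash
python3 -m crank '[{"tx":1.4,"ty":0,"tz":8,"turn":0},{"tx":1.4,"ty":0,"tz":16,"turn":0},{"tx":1.4,"ty":0,"tz":24,"turn":0},{"tx":1.4,"ty":0,"tz":27,"turn":0},{"tx":1.4,"ty":0,"tz":27,"turn":0}]'; python3 -c "
from h import *
to(.5628,.0102,.142)
im,d=save('scene','pics/s3.png')
P=cloud('scene',d); hsv=cv2.cvtColor(im,cv2.COLOR_RGB2HSV)
v=np.linalg.norm(P[...,:2]-[.5628,.0102],axis=-1)
k=(v<.05)&(P[...,2]>.105)&(hsv[...,1]>100)&(hsv[...,0]>8)&(hsv[...,0]<30)
q=P[k];print(len(q),q.min(0),q.max(0),np.median(q,0))
print('disc top z',np.median(q[q[:,2]>q[:,2].max()-.004][:,2]))
c=proj('scene',[.5628,.0102,.11]).astype(int)
cv2.imwrite('pics/s3c.png',cv2.resize(np.clip(im[c[1]-36:c[1]+36,c[0]-48:c[0]+48,::-1]*1.6,0,255).astype(np.uint8),(768,576),interpolation=cv2.INTER_CUBIC))"
```

```text
time: 17.1
position: [0.5627, 0.0112, 0.1472]
tool_rot: [-1.621, -2.69, 0.0]
ft_force: [-0.2, -0.6, -2.4]
grip_width: 0.201
grip_force: 15.0
t 17.1 shift tx ty tz [-1.  -0.4  5.2] pos [0.5627 0.0112 0.1472] yaw x-axis 117.8 tilt 0.03 j [ 0.52  0.27 -0.67  1.77  0.18  1.17  0.28] F [-0.2 -0.6 -2.4] w 17.5 gf 15.0
1771 [ 0.5129297  -0.02975374  0.11292944] [0.60805398 0.05982517 0.56259085] [0.54367866 0.03607169 0.39146288]
disc top z 0.5602139536549198
```

View pics/s3c.png

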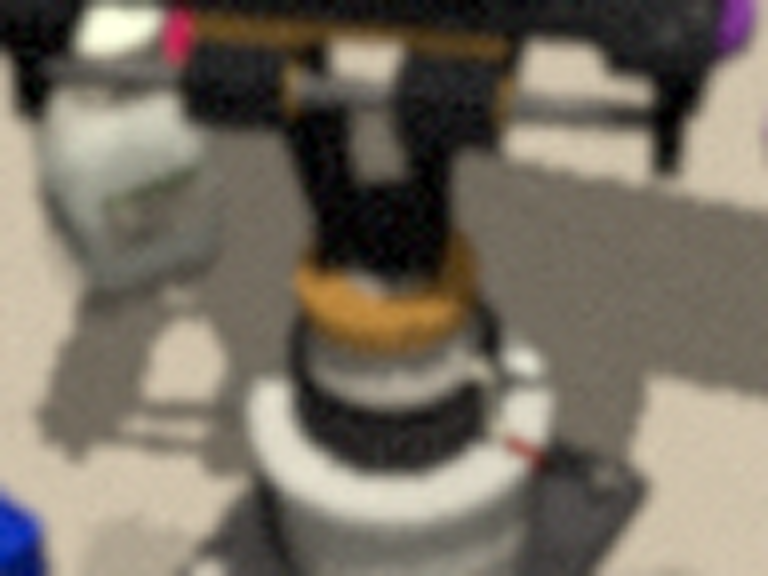

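```bash
python3 -m crank '[{"tx":-1,"ty":-0.4,"tz":0,"turn":0},{"tx":-1,"ty":-0.4,"tz":0,"turn":0},{"tx":-1,"ty":-0.4,"tz":1,"turn":0},{"tx":-1,"ty":-0.4,"tz":2,"turn":0},{"tx":-1,"ty":-0.4,"tz":3,"turn":0}]'; python3 -c "
from h import *
to(.5628,.0102,.142)"
```

```text
time: 17.77
position: [0.5629, 0.0102, 0.1444]
tool_rot: [1.622, 2.691, -0.0]
ft_force: [-0.0, -0.0, -2.1]
grip_width: 0.202
grip_force: 15.0
t 17.77 shift tx ty tz [ 0.1 -0.1  2.4] pos [0.5629 0.0102 0.1444] yaw x-axis 117.8 tilt 0.01 j [ 0.52  0.27 -0.67  1.77  0.18  1.16  0.28] F [-0.  -0.  -2.1] w 17.6 gf 15.0
```

```bash
python3 -m crank '[{"tx":0,"ty":0,"tz":0.5,"turn":0},{"tx":0,"ty":0,"tz":1,"turn":0},{"tx":0,"ty":0,"tz":1,"turn":0}]'; python3 -m crank '[{"tx":0,"ty":0,"tz":0.5,"turn":0},{"tx":0,"ty":0,"tz":0.8,"turn":0},{"tx":0,"ty":0,"tz":0.8,"turn":0}]'; python3 -c "
from h import *
to(.5628,.0102,.142)"
```

```text
time: 18.15
position: [0.5629, 0.0102, 0.1435]
tool_rot: [-1.622, -2.691, 0.0]
ft_force: [-0.7, -0.8, -3.5]
grip_width: 0.199
grip_force: 15.0
time: 18.52
position: [0.5629, 0.0102, 0.1427]
tool_rot: [-1.622, -2.691, 0.0]
ft_force: [-0.0, 0.2, -2.4]
grip_width: 0.204
grip_force: 15.0
t 18.52 shift tx ty tz [ 0.  -0.1  0.7] pos [0.5629 0.0102 0.1427] yaw x-axis 117.8 tilt 0.01 j [ 0.52  0.27 -0.67  1.77  0.18  1.16  0.28] F [-0.   0.2 -2.4] w 17.8 gf 15.0
```

```bash
python3 -m crank '[{"tx":0,"ty":0,"tz":0.4,"turn":0},{"tx":0,"ty":0,"tz":0.7,"turn":0},{"tx":0,"ty":0,"tz":0.7,"turn":0}]'; python3 -m crank '[{"tx":0,"ty":0,"tz":0.4,"turn":0},{"tx":0,"ty":0,"tz":0.7,"turn":0},{"tx":0,"ty":0,"tz":0.7,"turn":0}]'
```

```text
time: 18.9
position: [0.5631, 0.0102, 0.1424]
tool_rot: [1.622, 2.69, -0.0]
ft_force: [-0.4, -0.3, 1.4]
grip_width: 0.197
grip_force: 15.0
time: 19.27
position: [0.5632, 0.0102, 0.1423]
tool_rot: [1.621, 2.69, -0.0]
ft_force: [-2.3, -0.1, 6.7]
grip_width: 0.201
grip_force: 15.0
```

```bash
python3 -m crank '[{"tx":0,"ty":0,"tz":-0.5,"turn":0},{"tx":0,"ty":0,"tz":-0.9,"turn":0},{"tx":0,"ty":0,"tz":-0.9,"turn":0}]'; python3 -c "
from h import *
to(.5628,.0102,.142)"
```

```text
time: 19.65
position: [0.5631, 0.0102, 0.1423]
tool_rot: [1.622, 2.69, 0.0]
ft_force: [-1.3, -1.0, 3.6]
grip_width: 0.201
grip_force: 15.0
t 19.65 shift tx ty tz [ 0.2 -0.2  0.3] pos [0.5631 0.0102 0.1423] yaw x-axis 117.8 tilt 0.02 j [ 0.51  0.27 -0.67  1.77  0.18  1.16  0.28] F [-1.3 -1.   3.6] w 17.4 gf 15.0
```

```bash
python3 -m crank '[{"tx":0,"ty":0,"tz":-0.4,"turn":0},{"tx":0,"ty":0,"tz":-0.4,"turn":0}]' - 3; python3 -m crank '[{"tx":0,"ty":0,"tz":0,"turn":0},{"tx":0,"ty":0,"tz":0,"turn":0},{"tx":0,"ty":0,"tz":0,"turn":0},{"tx":0,"ty":0,"tz":0,"turn":0}]' 24; python3 -c "
from h import *
to(.5628,.0102,.142)
im,d=save('scene','pics/s4.png')
c=proj('scene',[.5628,.0102,.11]).astype(int)
cv2.imwrite('pics/s4c.png',cv2.resize(np.clip(im[c[1]-36:c[1]+36,c[0]-48:c[0]+48,::-1]*1.6,0,255).astype(np.uint8),(768,576),interpolation=cv2.INTER_CUBIC))"
```

```text
time: 19.9
position: [0.5631, 0.0102, 0.1424]
tool_rot: [1.622, 2.691, 0.0]
ft_force: [0.1, -0.3, 1.8]
grip_width: 0.206
grip_force: 3.0
time: 20.4
position: [0.563, 0.0102, 0.1426]
tool_rot: [1.622, 2.691, -0.0]
ft_force: [-0.0, -0.5, 0.1]
grip_width: 0.275
grip_force: 0.0
t 20.4 shift tx ty tz [ 0.1 -0.1  0.6] pos [0.563  0.0102 0.1426] yaw x-axis 117.8 tilt 0.0 j [ 0.52  0.27 -0.67  1.77  0.18  1.16  0.28] F [-0.  -0.5  0.1] w 23.9 gf 0.0
```

View pics/s4c.png

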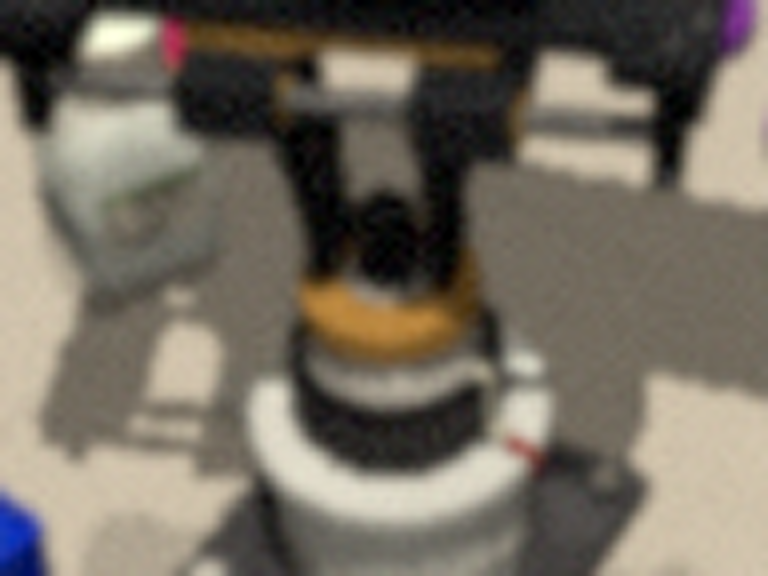

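The weight sits level on the crown (disc px 388,310) with the knob free between the fingers. Opening fully and lifting straight off.

```bash
python3 -m crank '[{"tx":0,"ty":0,"tz":0,"turn":0},{"tx":0,"ty":0,"tz":0,"turn":0},{"tx":0,"ty":0,"tz":-8,"turn":0},{"tx":0,"ty":0,"tz":-25,"turn":0},{"tx":0,"ty":0,"tz":-60,"turn":0}]' 60; python3 -m crank '[{"tx":-40,"ty":-20,"tz":-20,"turn":0},{"tx":-90,"ty":-45,"tz":-20,"turn":0},{"tx":-140,"ty":-70,"tz":-20,"turn":0},{"tx":-190,"ty":-95,"tz":-20,"turn":0},{"tx":-220,"ty":-110,"tz":-20,"turn":0}]'; python3 -c "
from h import *
out=[]
for n in('scene','top'):
    im,d=ctrl.get_image(n); P=cloud(n,d); hsv=cv2.cvtColor(im,cv2.COLOR_RGB2HSV)
    v=np.linalg.norm(P[...,:2]-[.5628,.0102],axis=-1)
    k=(v<.05)&(P[...,2]>.111)&(P[...,2]<.123)&(hsv[...,1]>100)
    q=P[k]; A=np.c_[q[:,:2]-q[:,:2].mean(0),np.ones(len(q))]; 
    s=np.linalg.lstsq(A,q[:,2],rcond=None)[0]; print(n,len(q),'c',((q.max(0)+q.min(0))/2).round(4),'slope deg',np.degrees(s[:2]).round(1),'z',s[2].round(4))
    print([(np.round(r['xyz'],4),round(r['confidence'],2)) for r in ctrl.mark_of(n,'vent_weight') if abs(r['xyz'][1])<.1])
    c=proj(n,[.5628,.0102,.11]).astype(int)
    out.append(cv2.resize(np.clip(im[c[1]-28:c[1]+28,c[0]-28:c[0]+28,::-1]*1.5,0,255).astype(np.uint8),(400,400),interpolation=cv2.INTER_CUBIC))
cv2.imwrite('pics/f.png',np.hstack(out)); to(.56,-.2,.25)"
```

```text
time: 21.08
position: [0.5623, 0.0101, 0.2032]
tool_rot: [-1.621, -2.689, 0.001]
ft_force: [-0.3, -0.3, -0.2]
grip_width: 0.675
grip_force: 0.0
time: 21.7
position: [0.5681, -0.2398, 0.2241]
tool_rot: [1.626, 2.686, -0.002]
ft_force: [-0.1, 0.1, 0.9]
grip_width: 0.689
grip_force: 0.0
scene 232 c [0.5621 0.0128 0.1157] slope deg [ 1.2 -1.5] z 0.1169
[(array([0.5653, 0.0073, 0.1027]), 0.86), (array([ 0.7301, -0.0468, -0.002 ]), 0.56)]
top 348 c [0.5614 0.0095 0.1166] slope deg [ 0.3 -0.5] z 0.117
[(array([0.5592, 0.0077, 0.1025]), 0.84), (array([0.5623, 0.0089, 0.0902]), 0.51)]
t 21.9 shift tx ty tz [ 35.8   9.1 -26.4] pos [ 0.5687 -0.2359  0.2236] yaw x-axis 117.8 tilt 0.06 j [ 0.78  0.3  -0.53  1.55  0.15  1.33  0.72] F [0.7 0.4 0.1] w 60.1 gf 0.0
```

View pics/f.png

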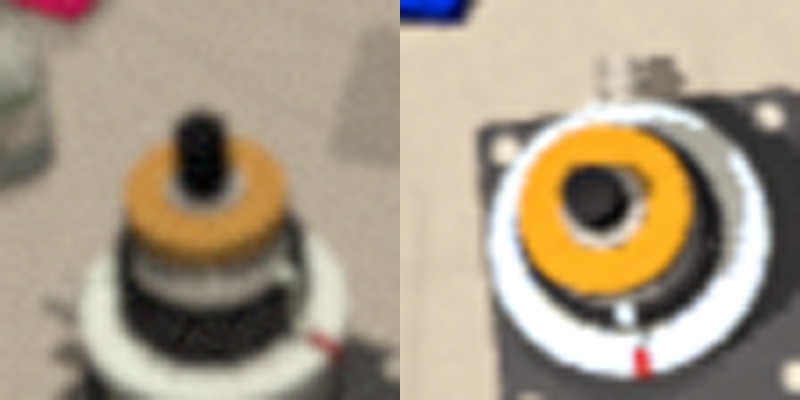

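The weight stands level (slope about 0.6° in the top view, about 2° in the rougher scene view). It is centred: both views put the disc within 1 mm of their dome fit. The white line is still at the red mark.

```bash
python3 -c "
from bench import ctrl
print(ctrl.close_job())"
```

```text
the job is handed in; nothing more can be done
None
```

I turned the collar to its hard stop with the white line at the red mark, then left the brass weight level and centred on the dome crown; the job was handed in at about 22 s.

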